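# Sort two wing screws by thread hand with a test nut

### The job

Find out the thread hand of the two blue wing screws standing in the rack, one at a time: lower the screw into the yellow test nut with its wings in line with the white marks, find the direction in which it winds in and wind it in by about a sixth of a turn, then wind it back out. Before taking the next, stand it head up in its container and let go: the amber jar if it winds in clockwise seen from above (right-hand), the white cup if it winds in anticlockwise (left-hand). Leave the humidifier and the toothpick holder alone and keep both containers upright.

Things in the scene. Friction and masses are not known exactly. Their poses are not given: they have to be found in the camera images.
- screw_a_head (a point): blue plastic wing screw, one of two look-alikes, 104 mm long, 0.1 kg, thread hand not known beforehand. This point: centre of its wing head, 85 mm above the tip; x runs along the wings, z up along the screw. Head 56 (x) x 22 (y) x 38 (z) mm, gripped across the 22 mm. It starts upright in a well of the rack
- screw_b_head (a point): blue plastic wing screw, one of two look-alikes, 104 mm long, 0.1 kg, thread hand not known beforehand. This point: centre of its wing head, 85 mm above the tip; x runs along the wings, z up along the screw. Head 56 (x) x 22 (y) x 38 (z) mm, gripped across the 22 mm. It starts upright in a well of the rack
- screw_a_tip (a point): centre of the lower end of that screw, x along its wings, z up along the screw towards its head
- screw_b_tip (a point): centre of the lower end of that screw, x along its wings, z up along the screw towards its head
- screw_a: the same screw; origin at its tip, axes as its head's. Above the tip: a coarse four-start thread of 36 mm outside diameter and 72 mm per turn up to 42 mm, a collar of 48 mm diameter to 48 mm, a 28 mm neck to 66 mm, then the head. The thread is hidden in the well at first; the trial in the nut proves it
- screw_b: the same screw; origin at its tip, axes as its head's. Above the tip: a coarse four-start thread of 36 mm outside diameter and 72 mm per turn up to 42 mm, a collar of 48 mm diameter to 48 mm, a 28 mm neck to 66 mm, then the head. The thread is hidden in the well at first; the trial in the nut proves it
- nut_mouth (a point): yellow hexagonal test nut, 86 mm across flats, fixed on a 120 mm square board; this point is the centre of its mouth, 67 mm above the table, z up, x along the two white marks. Bore 41 mm wide, 55 mm deep; two steel pins, 5 mm thick, lie under the marks, 6 mm below the mouth, reach inwards to 13 mm from the axis and run in the screw's grooves
- nut: the nut; origin under its board, axes as the mouth's. With the wings along the marks either screw drops in till its tip is 18 mm below the mouth; from there it sinks only by turning, 11.5 mm per radian: clockwise from above if right-hand, anticlockwise if left-hand. The other way pushes it up. About 4 mm axial play. To take it out wind it back by the same angle, then lift
- jar_floor (a point): open amber glass jar for right-hand screws, loose, 0.42 kg, 80 mm outside diameter, 72 mm high; this point is the centre of its inner floor, 6 mm above the table; mouth 68 mm wide; z up
- cup_floor (a point): open white ceramic cup for left-hand screws, loose, 0.42 kg, 80 mm outside diameter, 72 mm high; this point is the centre of its inner floor, 6 mm above the table; mouth 72 mm wide; z up
- rack_top (a point): fixed wooden rack: 85 x 200 mm board, 12 mm thick, with two wells of 54 mm outside and 41 mm inside diameter whose rims are 54 mm above the table, 110 mm apart along its y; the point lies midway between the wells at rim height; a screw hangs in a well by its collar, its tip 12 mm above the table
- humidifier_mid (a point): bystander: blue ceramic humidifier shell with a white knob, 112 mm diameter, 134 mm high; point 64 mm up its axis
- toothpicks_mid (a point): bystander: white plastic toothpick holder with a grey push top, 48 mm diameter, 81 mm high; point 40 mm up its axis
Mind the look-alikes: they are no part of the job. What is shaped like the screw_a but green is not meant.

How it is judged:
On the way, in this order (a step that is already met when the one before it is completed fails the run):
1. one screw is wound into the test nut (((z of screw_a_tip in the frame of nut_mouth below -0.0245 m and horizontal distance between screw_a_tip and nut_mouth below 0.006 m and angle between screw_a_tip's own z axis and vertical below 0.15 rad) or (z of screw_b_tip in the frame of nut_mouth below -0.0245 m and horizontal distance between screw_b_tip and nut_mouth below 0.006 m and angle between screw_b_tip's own z axis and vertical below 0.15 rad))), for 0.1 s.
2. it stands released in its right container while the other still waits in the rack ((((horizontal distance between screw_a_tip and jar_floor below 0.034 m and z of screw_a_tip in the frame of jar_floor below 0.02 m and angle between screw_a_tip's own z axis and vertical below 0.7 rad and contact force between screw_a and the fingers below 0.2 N) and (horizontal distance between screw_b_tip and rack_top below 0.08 m and z of screw_b_tip in the frame of rack_top below -0.015 m)) or ((horizontal distance between screw_b_tip and cup_floor below 0.034 m and z of screw_b_tip in the frame of cup_floor below 0.02 m and angle between screw_b_tip's own z axis and vertical below 0.7 rad and contact force between screw_b and the fingers below 0.2 N) and (horizontal distance between screw_a_tip and rack_top below 0.08 m and z of screw_a_tip in the frame of rack_top below -0.015 m)))), for 0.2 s.
3. with the first one stored, the other screw is wound into the test nut ((((z of screw_a_tip in the frame of nut_mouth below -0.0245 m and horizontal distance between screw_a_tip and nut_mouth below 0.006 m and angle between screw_a_tip's own z axis and vertical below 0.15 rad) and (horizontal distance between screw_b_tip and cup_floor below 0.034 m and z of screw_b_tip in the frame of cup_floor below 0.02 m and angle between screw_b_tip's own z axis and vertical below 0.7 rad and contact force between screw_b and the fingers below 0.2 N)) or ((z of screw_b_tip in the frame of nut_mouth below -0.0245 m and horizontal distance between screw_b_tip and nut_mouth below 0.006 m and angle between screw_b_tip's own z axis and vertical below 0.15 rad) and (horizontal distance between screw_a_tip and jar_floor below 0.034 m and z of screw_a_tip in the frame of jar_floor below 0.02 m and angle between screw_a_tip's own z axis and vertical below 0.7 rad and contact force between screw_a and the fingers below 0.2 N)))), for 0.1 s.
At the end, for the whole second after the job is handed in: Right-hand screw in the amber jar, left-hand screw in the white cup, released and at rest: each tip within 34 mm of its container's axis and 20 mm of its floor, head up (leaning under 40 degrees), both containers upright within 0.1 rad (horizontal distance between screw_a_tip and jar_floor below 0.034 m and z of screw_a_tip in the frame of jar_floor below 0.02 m and angle between each of screw_a_tip, screw_b_tip's own z axis and vertical below 0.7 rad and contact force between each of screw_a, screw_b and the fingers below 0.2 N and horizontal distance between screw_b_tip and cup_floor below 0.034 m and z of screw_b_tip in the frame of cup_floor below 0.02 m and linear speed of each of screw_a, screw_b below 0.03 m/s and angle between each of jar_floor, cup_floor's own z axis and vertical below 0.1 rad); the robot touches nothing.
It fails at once if the humidifier or the toothpick holder is shifted by more than 20 mm (distance of any of humidifier_mid, toothpicks_mid from where it was at the start of the episode above 0.02 m).
It fails at once if a container is tipped (angle between any of jar_floor, cup_floor's own z axis and vertical above 0.35 rad).
It also fails if it takes over 72 s, if anything falls off the work surface, if the arm or the gripper's body presses on something with over 40 N, if the wrist force passes 120 N, or if a joint passes its speed limit or range.

### The arm

A 6-joint arm with a two-finger parallel gripper is mounted at the origin on the work surface. World frame = base frame: x ahead of the robot, y to its left, z up, the work surface at z = 0. Lengths are in m, angles in rad, forces in N, time in s.
With the tool pointing down it reaches from about 0.35 to 0.85 m from the base axis. Payload 8.1 kg.
Tool frame: the origin (TCP) lies at the centre of the arm's flange, where the gripper is bolted on; the fingertips stand 186 mm ahead of it and the grasp point (between the pads) lies 167 mm ahead of it; z points along the fingers, y is the direction in which the jaws open and shut (so a half turn about z gives the same grasp; the last joint's range is limited). The gripper opens to 93 mm and grips with 3 to 60 N. Pads are 15 mm wide; open, the fingers measure 128 mm over their backs; the gripper's body (75 mm by 188 mm) begins 65 mm behind the grasp point.
Start: joints at [-1.312, 0.13, 1.488, -0, 1.523, -0.085], TCP at [0.202, -0.565, 0.405] pointing down, gripper open.
Joint ranges: [-2.96, 2.96], [-0.89, 2.26], [0.02, 2.5], [-1.34, 4.48], [0, 2.73], [-2.66, 2.66]. Speed limits (rad/s): [2.39, 2.39, 2.79, 3.14, 3.14, 3.14].

### API

Orientations are given as a rotation vector (axis times angle).
In Python, from plant import robot, viewer, order gives the robot as it stands.
- The arm moves only by the tool apply_moves, never from a script. Its argument "deltas" is a list of rows, each a list of 3 entries, a list of its own where there are three numbers: the finger opening in mm, from 0 to 93, then the shift along the tool's x, y, z in mm, then the turn about the tool's z in rad. In form: [[grip, [dx, dy, dz], yaw], ...]. A call has 1 to 5 rows; each row shifts and turns the commanded pose from where the row before left it, along the tool's axes as they then stand; what a row does not reach is not made up. A row lasts 1/8 s, in which the tool goes at most 62.5 mm and 10.7 degrees, less where a joint would pass 70% of its speed; a pose out of reach is approached as far as the arm can. A call is refused whole if a number of a shift passes 62.5 or a number of a turn 0.188, either way. A call with a gripper value outside its range is refused whole. The fingers move at their own pace and stop on an object; "grip_force" is the grip in N (left out, the last holds). Time passes only in rows, so rows that do not move let the fingers close. It gives the time, the measured TCP pose, the force and the opening at its end, in the units of the state.
- robot.read_state(): the state, without advancing time (a new reading comes with each control period).
- viewer.read_camera(name): name is "scene" or "top" or "wrist"; returns the picture (420x560x3 uint8, blue, green, red); there is no depth.
- viewer.get_calibration(name): a dict with "fx", "fy", "cx", "cy" (pixels), "R" (3x3) and "t" (3): a world point X has camera coordinates R X + t. Camera axes: x right, y down, z forward; pixel columns grow to the right and rows downward; lengths in m; the calibration is good to about 2 mm. A picture is of the moment at which its call begins: read the wrist's pose just before it. get_calibration takes no time and is no camera call; for the wrist camera it gives the pose at the moment of the call.
- order.close_job(): hands the job in, once; it reports no verdict.
The state is a dict: "t": time; "q": joint angles; "dq": joint speeds; "joint_torque": joint torques, N m; "tool_pos": TCP position; "orientation": TCP orientation; "force": force on the tool from outside, world axes, zero at the start; "wrist_torque": the same for the moment, N m; "opening": finger opening in m.
Only numpy, scipy, OpenCV 4.12 (cv2) and the standard library are available. Lean on these libraries where they do the work, as an engineer would, in place of code of your own. Each camera call takes 0.05 s, during which the arm holds its last target. There are 200 camera calls.

## Working session

There is one attempt and no reset: what is moved stays moved. The work goes in short steps, Python scripts to look and compute and a tool call to move; the robot and the scene stay as the last step left them, time stands still between calls to the robot, and variables do not carry over. Pictures are saved under pics/ and viewed, about 8 in all and at most 12, crops included, and the job is handed in when it is done.

Besides the shell and the picture viewer there is one more tool, called after "Request:" as name(argument=value, ...), one argument or row to a line, values as JSON. apply_moves: Moves the arm, as the interface text tells. Its arguments: {"type":"object","properties":{"deltas":{"type":"array"},"grip_force":{"type":"number"}},"required":["deltas"]}

```bash
mkdir -p pics; ls; python3 - <<'E'
from plant import robot, viewer, order
import cv2,numpy as np
print(robot.read_state())
for n in ("scene","top"):
    im=viewer.read_camera(n); cv2.imwrite(f"pics/{n}0.png",im)
    c=viewer.get_calibration(n); print(n,{k:np.round(v,3).tolist() for k,v in c.items()})
E
```

```text
pics
{'t': 0.0, 'q': array([-1.31238783e+00,  1.31161079e-01,  1.48922090e+00,  3.50046151e-06,
        1.52299624e+00, -8.54056775e-02]), 'dq': array([ 0.00075364, -0.00120752,  0.0012475 , -0.00031586, -0.00115853,
       -0.00022594]), 'joint_torque': array([-2.45538227e-03, -5.59857917e+01, -4.91749084e+01,  7.64363562e-02,
        3.55131144e-02, -1.36816766e-04]), 'tool_pos': array([ 0.20221216, -0.56467233,  0.40371926]), 'orientation': array([-3.09353368e+00, -5.37101369e-01,  2.36707918e-04]), 'force': array([0.02481971, 0.93978693, 0.32956946]), 'wrist_torque': array([-0.01764363, -0.01277278,  0.03538815]), 'opening': 0.09311575659449901}
scene {'fx': 412.115, 'fy': 412.115, 'cx': 280.332, 'cy': 211.658, 'R': [[0.759, 0.651, 0.004], [0.438, -0.507, -0.742], [-0.481, 0.565, -0.67]], 't': [-0.41, -0.174, 1.13]}
top {'fx': 415.121, 'fy': 415.121, 'cx': 281.552, 'cy': 213.956, 'R': [[-0.019, -1.0, -0.018], [-0.984, 0.021, -0.175], [0.175, 0.015, -0.984]], 't': [0.044, 0.562, 0.87]}
```

View pics/top0.png

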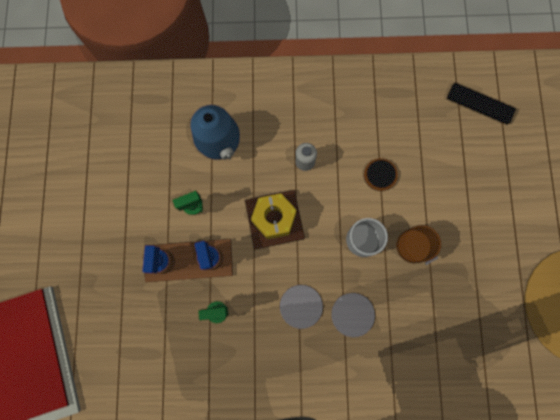

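View pics/scene0.png

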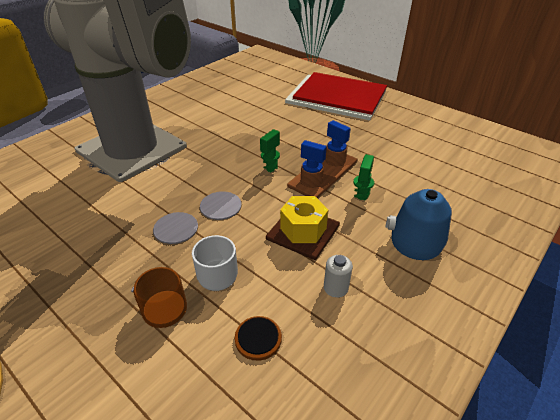

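The top view shows the nut at (274,216), rack wells at (157,262) and (208,256), cup at (367,238) and jar at (417,244). The humidifier is at (213,132) and the toothpick holder at (306,157). I'll cast rays for first estimates.

```bash
cat > h.py <<'E'
from plant import robot, viewer, order
import cv2,numpy as np
from scipy.spatial.transform import Rotation as Rn
def ray(c,u,v,z):
    R=np.array(c["R"]);t=np.array(c["t"]);o=-R.T@t
    d=R.T@np.array([(u-c["cx"])/c["fx"],(v-c["cy"])/c["fy"],1.]); return o+d*(z-o[2])/d[2]
def proj(c,X):
    p=np.array(c["R"])@np.array(X)+np.array(c["t"]); return np.array([c["fx"]*p[0]/p[2]+c["cx"],c["fy"]*p[1]/p[2]+c["cy"]])
def blobs(m,amin):
    n,l,s,ce=cv2.connectedComponentsWithStats(m.astype(np.uint8)); return [(s[i,4],ce[i],s[i,:4],l==i) for i in range(1,n) if s[i,4]>=amin]
def topoly(c,m,z):
    cs,_=cv2.findContours(m.astype(np.uint8),cv2.RETR_EXTERNAL,cv2.CHAIN_APPROX_NONE)
    k=max(cs,key=cv2.contourArea)[:,0,:]; return np.array([ray(c,u,v,z)[:2] for u,v in k],np.float32)
def toolyaw():
    s=robot.read_state(); R=Rn.from_rotvec(s["orientation"]).as_matrix(); return s,R
def delta(target_xyz,ang_y=None):
    """mm shift in tool axes now, and yaw so tool y lies along world angle ang_y (mod pi)"""
    s,R=toolyaw(); d=R.T@(np.array(target_xyz)-s["tool_pos"])*1000
    out=[np.round(d,1).tolist()]
    if ang_y is not None:
        a=np.arctan2(R[1,1],R[0,1]); w=(ang_y-a+np.pi/2)%np.pi-np.pi/2; out.append(round(-w,3))  # tool z down
    return out
E
python3 - <<'E'
from h import *
im=cv2.imread("pics/top0.png"); c=viewer.get_calibration("top")
hsv=cv2.cvtColor(im,cv2.COLOR_BGR2HSV); H,S,V=cv2.split(hsv)
blue=(H>108)&(H<128)&(S>150)&(V>40)
for a,ce,bb,m in blobs(blue,80):
    print("blue",a,ce.round(1),bb,ray(c,*ce,.1).round(3))
yel=(H>22)&(H<35)&(S>170)&(V>120)
for a,ce,bb,m in blobs(yel,150):
    p=topoly(c,m,.067); print("yel",a,ce.round(1),bb,cv2.minEnclosingCircle(p),cv2.minAreaRect(p))
for n,u,v in (("cup",367.5,234),("jar",417.5,241)): print(n,ray(c,u,v,.072).round(3))
print("rack corners z12mm",[ray(c,u,v,.012).round(3)[:2] for u,v in((145,247),(231,240),(232,276),(146,281))])
print("humid",ray(c,213,135,.06),"tp",ray(c,306,157,.06))
s,R=toolyaw(); print(R.round(3))
cw=viewer.get_calibration("wrist"); print("wrist cam in tool:",(R.T@(-np.array(cw["R"]).T@cw["t"]-s["tool_pos"])).round(3),(np.array(cw["R"])@R).round(3), cw["fx"])
cv2.imwrite("pics/topcrop.png",cv2.resize(im[190:290,130:450],None,fx=2.5,fy=2.5,interpolation=cv2.INTER_CUBIC))
E
```

```text
blue 298 [205.5 254.8] [195 242  23  27] [0.471 0.19  0.1  ]
blue 347 [153.5 259.4] [144 246  24  26] [0.464 0.298 0.1  ]
yel 483 [283.9 212.4] [272 194  23  40] ((0.5611075758934021, 0.03722724691033363), 0.0436011403799057) ((0.5630460977554321, 0.025825850665569305), (0.08636703342199326, 0.043457306921482086), 9.066396713256836)
yel 480 [262.4 216.9] [252 196  24  40] ((0.5564104318618774, 0.06246760115027428), 0.04361147806048393) ((0.5538182258605957, 0.07596448063850403), (0.08591309189796448, 0.04288313537836075), 11.09146499633789)
cup [ 0.511 -0.151  0.072]
jar [ 0.494 -0.255  0.072]
rack corners z12mm [array([0.499, 0.347]), array([0.511, 0.15 ]), array([0.43 , 0.147]), array([0.422, 0.342])]
humid [0.7462343  0.18474467 0.06      ] tp [ 0.68900899 -0.02496466  0.06      ]
[[ 0.941  0.337 -0.   ]
 [ 0.337 -0.941  0.002]
 [ 0.    -0.002 -1.   ]]
wrist cam in tool: [0.081 0.001 0.02 ] [[ 0.     1.    -0.   ]
 [-0.958  0.    -0.288]
 [-0.288  0.001  0.958]] 378.02372615237954
```

View pics/topcrop.png

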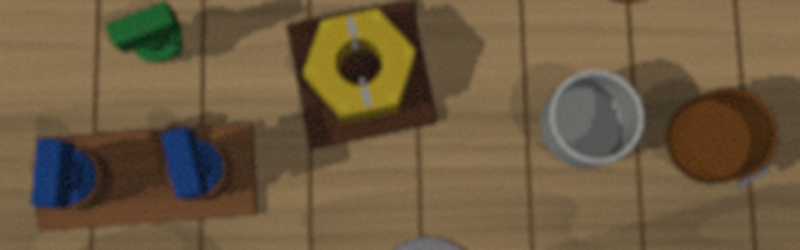

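The crop confirms the layout. The marks lie at about 0.17 rad from world x, and the wings at about 0.29 (right screw) and -0.04 (left screw). Next I'll go above the right-hand screw.

Request:
apply_moves(
  deltas=[
    [93,[50,-30,0],0],
    [93,[50,-30,0],0],
    [93,[50,-30,0],0],
    [93,[50,-30,0],0],
    [93,[50,-30,0],0],
  ],
  grip_force=25,
)

```text
t: 0.72
tool_pos: [0.3878, -0.3377, 0.4044]
orientation: [-3.095, -0.537, 0.0]
force: [-0.3, 0.6, -0.4]
opening: 0.0929
```

Request:
apply_moves(
  deltas=[
    [60,[25.5,-47.3,0],0],
    [60,[25.5,-47.3,0],0],
    [60,[25.5,-47.3,0],0],
    [60,[25.5,-47.3,0],0],
    [60,[25.5,-47.3,0],0],
  ],
)

```text
t: 1.35
tool_pos: [0.4272, -0.072, 0.4045]
orientation: [-3.095, -0.537, 0.0]
force: [0.8, 0.2, 0.1]
opening: 0.0596
```

Request:
apply_moves(
  deltas=[
    [60,[25.5,-47.3,0],0],
    [60,[25.5,-47.3,0],0],
    [60,[25.5,-47.3,0],0],
    [60,[25.5,-47.3,0],0],
    [60,[25.5,-47.3,0],0],
  ],
)

```text
t: 1.98
tool_pos: [0.4675, 0.1937, 0.4044]
orientation: [3.095, 0.538, -0.0]
force: [0.2, -0.6, 0.3]
opening: 0.0597
```

```bash
cat > look.py <<'E'
import sys,json
from h import *
def wl(n):
    s=robot.read_state(); c=viewer.get_calibration("wrist"); im=viewer.read_camera("wrist"); cv2.imwrite(f"pics/{n}.png",im)
    json.dump({k:np.array(v).tolist() for k,v in c.items()},open(f"pics/{n}.json","w"))
    print("t",s["t"],"pos",s["tool_pos"].round(4),"q",s["q"].round(2),"F",s["force"].round(1),"op",round(s["opening"],4)); return im,c
if __name__=="__main__": wl(sys.argv[1])
E
python3 look.py w1
```

```text
t 1.975 pos [0.4675 0.1937 0.4044] q [ 0.29 -0.13  1.75 -0.    1.52  1.52] F [ 0.2 -0.6  0.3] op 0.0597
```

View pics/w1.png

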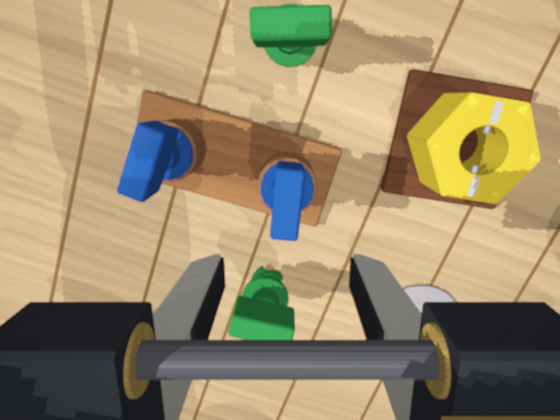

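Wrist view: the right screw's top face is at about (288,201) and the left one's at about (147,160). The nut bore is at (484,148), with marks at (495,112) and (475,182).

```bash
cat > meas.py <<'E'
import json,sys
from h import *
def meas(n,what="sn"):
    im=cv2.imread(f"pics/{n}.png"); c=json.load(open(f"pics/{n}.json"))
    H,S,V=cv2.split(cv2.cvtColor(im,cv2.COLOR_BGR2HSV))
    bl=(H>105)&(H<128)&(S>130)
    if "s" in what:
      for a,ce,bb,m in blobs(bl&(V>40),800):
        th,_=cv2.threshold(V[m].reshape(-1,1),0,255,cv2.THRESH_OTSU)
        for a2,ce2,_,m2 in blobs(m&(V>th),500):
            (x,y),(w,h),ang=cv2.minAreaRect(topoly(c,m2,.116)); 
            ang=np.deg2rad(ang)+(np.pi/2 if h>w else 0); ang=(ang+np.pi/2)%np.pi-np.pi/2
            print("screw",a2,ce2.round(),"thr",th,"xy",round(x,4),round(y,4),"size",round(w,4),round(h,4),"wing ang",round(ang,3))
    if "n" in what:
        y=((H>20)&(H<36)&(S>150)&(V>90)).astype(np.uint8)
        y=cv2.morphologyEx(y,cv2.MORPH_OPEN,np.ones((3,3)))
        pts=np.vstack([k for k in cv2.findContours(y,0,2)[0] if cv2.contourArea(k)>500])
        hull=np.zeros_like(y); cv2.fillConvexPoly(hull,cv2.convexHull(pts),1)
        w=(S<70)&(V>120)&(hull>0); P=np.array([ray(c,u,v,.067)[:2] for v,u in np.argwhere(w)])
        bs=[(a,ray(c,*ce,.067)) for a,ce,_,_ in blobs(w,10)]
        print("marks",[(a,p.round(4)) for a,p in bs])
        bs=sorted(bs,key=lambda b:-b[0])[:2]
        d=bs[0][1]-bs[1][1]; print("mid",((bs[0][1]+bs[1][1])/2).round(4),"ang",((np.arctan2(d[1],d[0])+np.pi/2)%np.pi-np.pi/2).round(3))
meas(sys.argv[1],*sys.argv[2:])
E
python3 meas.py w1
```

```text
screw 1943 [140. 162.] thr 146.0 xy 0.4656 0.3037 size 0.0194 0.0532 wing ang -0.058
screw 2266 [283. 201.] thr 168.0 xy 0.4712 0.1998 size 0.0549 0.0295 wing ang 0.247
marks [(np.int32(172), array([0.59  , 0.0559, 0.067 ])), (np.int32(55), array([0.5752, 0.0565, 0.067 ])), (np.int32(54), array([0.5427, 0.0504, 0.067 ])), (np.int32(145), array([0.5287, 0.0444, 0.067 ]))]
mid [0.5593 0.0501 0.067 ] ang 0.185
```

Request:
apply_moves(
  deltas=[
    [60,[3.6,0.5,30],0.063],
    [60,[0,0,50],0],
    [60,[0,0,40],0],
    [60,[0,0,13],0],
    [15,[0,0,0],0],
  ],
  grip_force=30,
)

```text
t: 2.65
tool_pos: [0.4711, 0.1925, 0.2715]
orientation: [3.111, 0.439, -0.002]
force: [-0.4, -0.7, -0.1]
opening: 0.054
```

Request:
apply_moves(
  deltas=[
    [15,[0,0,0],0],
    [15,[0,0,0],0],
    [15,[0,0,0],0],
    [15,[0,0,0],0],
  ],
)

```text
t: 3.15
tool_pos: [0.4716, 0.1928, 0.2727]
orientation: [-3.11, -0.44, -0.002]
force: [-1.3, 0.6, 4.8]
opening: 0.0217
```

```bash
python3 -c "
from h import *
s,R=toolyaw();print(s['tool_pos'].round(4),s['force'].round(1),s['opening'],R.round(3)[:,:2].tolist())"
```

```text
[0.4716 0.1928 0.2727] [-1.3  0.6  4.8] 0.021659282324357983 [[0.961, 0.277], [0.277, -0.961], [0.002, -0.0]]
```

Request:
apply_moves(
  deltas=[
    [15,[0,0,-20],0],
    [15,[0,0,-60],0],
    [15,[14.8,53.8,0],0],
    [15,[14.8,53.8,0],0],
    [15,[14.8,53.8,0],0.1],
  ],
)

```text
t: 3.78
tool_pos: [0.5592, 0.0485, 0.3519]
orientation: [3.129, 0.282, 0.001]
force: [0.4, 0.6, -1.1]
opening: 0.0215
```

Request:
apply_moves(
  deltas=[
    [15,[0,0,0],0],
    [15,[0,0,0],0],
  ],
)

```text
t: 4.03
tool_pos: [0.5584, 0.0498, 0.3512]
orientation: [-3.128, -0.283, 0.002]
force: [0.0, 0.7, -0.5]
opening: 0.0215
```

```bash
python3 look.py w2; python3 - <<'E'
from h import *
im=viewer.read_camera("scene"); a=im[150:270,250:370]; a=cv2.resize(a,(420,420),interpolation=cv2.INTER_CUBIC)
w=cv2.imread("pics/w2.png")[:, 100:480]
cv2.imwrite("pics/v2.png",np.hstack([w,a]))
s,R=toolyaw(); print(R.round(3).tolist())
E
```

```text
t 4.025 pos [0.5584 0.0498 0.3512] q [-0.    0.06  1.67  0.    1.42  1.39] F [ 0.   0.7 -0.5] op 0.0215
[[0.983, 0.181, -0.001], [0.181, -0.983, 0.0], [-0.001, -0.0, -1.0]]
```

View pics/v2.png

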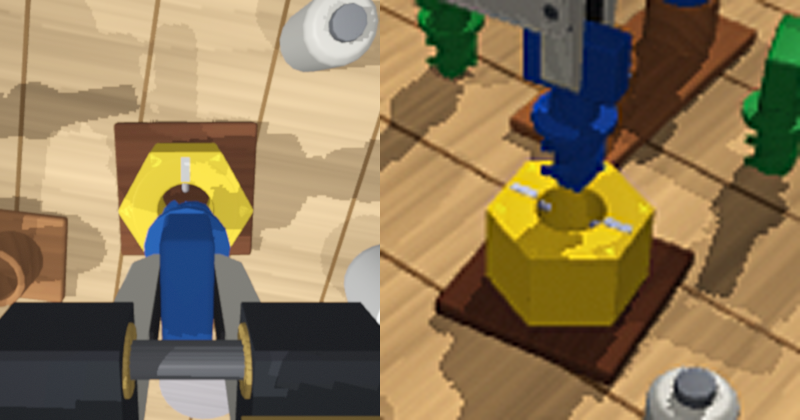

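Left: the nut's far mark is at about (285,175), and the gripped head and collar are centred at about x=287. Right: the tip hangs right over the bore. Next I'll check the in-hand offset along the wings from the collar edge.

```bash
python3 - <<'E'
from h import *; import json
c=json.load(open("pics/w2.json")); s,R=toolyaw(); im=cv2.imread("pics/w2.png")
P=lambda p: proj(c,s["tool_pos"]+R@np.array(p)).round(1)
for z in (.2127,.2187): print("collar front pred",P([.024,0,z]),P([0,.024,z]),P([0,-.024,z]))
H,S,V=cv2.split(cv2.cvtColor(im,cv2.COLOR_BGR2HSV)); b=(H>100)&(H<128)&(S>120)
for v in (196,200,202,204,206,210,220,230,240): 
    k=np.flatnonzero(b[v]); print(v,k.min() if len(k) else None,k.max() if len(k) else None)
print("top-edge rows",[ (u,np.flatnonzero(b[:,u]).min()) for u in (275,280,285,290,295)])
y=((H>20)&(H<36)&(S>150)&(V>90)).astype(np.uint8)
for v in (146,150): k=np.flatnonzero(y[v]); print("nut far edge",v,ray(c,k.min(),v,.067).round(4),ray(c,k.max(),v,.067).round(4))
k=np.argwhere(y[:215]); l=k[k[:,1].argmin()]; r=k[k[:,1].argmax()]; print("L/R corners",l,r,ray(c,l[1],l[0],.067).round(4),ray(c,r[1],r[0],.067).round(4), "mid", ((ray(c,l[1],l[0],.067)+ray(c,r[1],r[0],.067))/2).round(4))
E
```

```text
collar front pred [283.5 208.8] [327.3 250.6] [240.  250.7]
collar front pred [283.6 205.7] [326.2 246.5] [241.3 246.6]
196 None None
200 None None
202 270 298
204 268 304
206 267 306
210 264 309
220 256 317
230 249 324
240 246 327
top-edge rows [(275, np.int64(201)), (280, np.int64(204)), (285, np.int64(202)), (290, np.int64(202)), (295, np.int64(202))]
nut far edge 146 [0.6017 0.0803 0.067 ] [0.6095 0.0372 0.067 ]
nut far edge 150 [0.5985 0.0819 0.067 ] [0.6071 0.0353 0.067 ]
L/R corners [207 219] [208 352] [0.5535 0.0985 0.067 ] [0.5702 0.003  0.067 ] mid [0.5618 0.0508 0.067 ]
```

```bash
python3 meas.py w2 n
```

```text
marks [(np.int32(221), array([0.5896, 0.0562, 0.067 ])), (np.int32(46), array([0.5765, 0.0542, 0.067 ])), (np.int32(31), array([0.539 , 0.0743, 0.067 ]))]
mid [0.5831 0.0552 0.067 ] ang 0.153
```

```bash
python3 - <<'E'
from h import *
c=viewer.get_calibration("scene")
t=np.array([575,188]);b=np.array([568.5,206.5])
f=lambda p,z: ray(c,250+(p[0]-380)*120/420,150+p[1]*120/420,z).round(4)
print("tip",f(t,.0905),"bore",f(b,.067),"mark ends",f((525,188),.067),f((612,225),.067))
im=viewer.read_camera("scene")
h=cv2.cvtColor(im,cv2.COLOR_BGR2HSV);b=(h[...,0]>105)&(h[...,0]<128)&(h[...,1]>120)
for a,ce,bb,m in blobs(b[150:215,280:330],50):
  k=np.argwhere(m); 
  for v in range(k[:,0].max()-8,k[:,0].max()+1): r=k[k[:,0]==v][:,1]; print(v+150,r.min()+280,r.max()+280)
# projections if centred
print("expected tip px", proj(c,[.559,.050,.0905]), "rim edges of tip", [proj(c,[.559+.018*np.cos(a),.05+.018*np.sin(a),.0905]).round(1).tolist() for a in (0,1.57,3.14,4.71)])
E
```

```text
tip [0.5676 0.0453 0.0905] bore [0.559  0.0518 0.067 ] mark ends [0.5292 0.0479 0.067 ] [0.588  0.0556 0.067 ]
196 300 313
197 298 313
198 296 312
199 297 311
200 300 310
201 301 309
202 301 308
203 303 307
204 306 306
expected tip px [303.79321439 200.716073  ] rim edges of tip [[310.9, 204.6], [309.3, 196.4], [296.8, 196.9], [298.2, 205.2]]
```

Request:
apply_moves(
  deltas=[
    [15,[-1.2,-1.7,10],0],
    [15,[0,0,10],0],
    [15,[0,0,6],0],
    [15,[0,0,4],0],
    [15,[0,0,0],0],
  ],
)

```text
t: 4.8
tool_pos: [0.5571, 0.0512, 0.3213]
orientation: [-3.129, -0.283, 0.001]
force: [-0.2, -0.3, -1.3]
opening: 0.0222
```

Request:
apply_moves(
  deltas=[
    [15,[0,0,4],0],
    [15,[0,0,3],0],
    [15,[0,0,0],0],
  ],
)

```text
t: 5.18
tool_pos: [0.5571, 0.0513, 0.3144]
orientation: [-3.129, -0.284, 0.001]
force: [1.4, 0.7, -1.8]
opening: 0.0221
```

Request:
apply_moves(
  deltas=[
    [15,[0,0,3],0],
    [15,[0,0,2],0],
    [15,[0,0,0],0],
  ],
)

```text
t: 5.55
tool_pos: [0.5572, 0.0513, 0.3098]
orientation: [3.129, 0.284, 0.0]
force: [-0.9, 0.5, -0.7]
opening: 0.0219
```

```bash
cat > st.py <<'E'
from h import *
s,R=toolyaw();print(s['t'],s['tool_pos'].round(4),"F",s['force'].round(1),"T",s['wrist_torque'].round(2),s['opening'].round(4),"xang",np.arctan2(R[1,0],R[0,0]).round(3),"q6",s["q"][5].round(2))
E
python3 st.py
```

```text
Traceback (most recent call last):
  File "st.py", line 2, in <module>
    s,R=toolyaw();print(s['t'],s['tool_pos'].round(4),"F",s['force'].round(1),"T",s['wrist_torque'].round(2),s['opening'].round(4),"xang",np.arctan2(R[1,0],R[0,0]).round(3),"q6",s["q"][5].round(2))
                                                                                                             ^^^^^^^^^^^^^^^^^^
AttributeError: 'float' object has no attribute 'round'
```

Request:
apply_moves(
  deltas=[
    [15,[0,0,2],0],
    [15,[0,0,1],0],
    [15,[0,0,0],0],
  ],
)

```text
t: 5.92
tool_pos: [0.5576, 0.0514, 0.3092]
orientation: [3.129, 0.284, 0.003]
force: [-6.1, -0.0, 14.3]
opening: 0.0219
```

```bash
sed -i "s/s\['opening'\].round(4)/round(s['opening'],4)/" st.py; python3 st.py
```

```text
5.925 [0.5576 0.0514 0.3092] F [-6.1 -0.  14.3] T [ 0.02  1.41 -0.06] 0.0219 xang 0.181 q6 1.39
```

Request:
apply_moves(
  deltas=[
    [15,[0,0,0],0.12],
    [15,[0,0,0],0.12],
    [15,[0,0,0],0],
  ],
)

```text
t: 6.3
tool_pos: [0.5573, 0.0513, 0.3069]
orientation: [-3.14, 0.092, -0.001]
force: [1.0, -0.2, 1.4]
opening: 0.0221
```

```bash
python3 st.py
```

```text
6.3 [0.5573 0.0513 0.3069] F [ 1.  -0.2  1.4] T [ 0.12 -0.09 -0.01] 0.0221 xang -0.058 q6 1.63
```

Turning clockwise made it sink, so this one is right-hand. I'll wind it in to about 1.04 rad.

Request:
apply_moves(
  deltas=[
    [15,[0,0,1.9],0.16],
    [15,[0,0,1.9],0.16],
    [15,[0,0,1.9],0.16],
    [15,[0,0,1.9],0.16],
    [15,[0,0,1.9],0.16],
  ],
)

```text
t: 6.92
tool_pos: [0.5575, 0.0513, 0.2979]
orientation: [-2.854, 1.311, -0.002]
force: [1.3, -0.1, 3.4]
opening: 0.0218
```

Request:
apply_moves(
  deltas=[
    [15,[0,0,0],0],
    [15,[0,0,0],0],
  ],
)

```text
t: 7.18
tool_pos: [0.5574, 0.0515, 0.2976]
orientation: [-2.859, 1.301, -0.001]
force: [2.0, 2.2, 3.4]
opening: 0.0218
```

```bash
python3 st.py
```

```text
7.175 [0.5574 0.0515 0.2976] F [2.  2.2 3.4] T [ 0.54 -0.37 -0.08] 0.0218 xang -0.854 q6 2.43
```

Request:
apply_moves(
  deltas=[
    [15,[0,0,-2.0],-0.173],
    [15,[0,0,-2.0],-0.173],
    [15,[0,0,-2.0],-0.173],
    [15,[0,0,-2.0],-0.173],
    [15,[0,0,-2.0],-0.173],
  ],
)

```text
t: 7.8
tool_pos: [0.5569, 0.0515, 0.3072]
orientation: [-3.141, -0.024, 0.001]
force: [-1.9, 2.1, 1.1]
opening: 0.0216
```

Request:
apply_moves(
  deltas=[
    [15,[0,0,-2.0],-0.173],
    [15,[0,0,0],0],
    [15,[0,0,0],0],
  ],
)

```text
t: 8.18
tool_pos: [0.5572, 0.0512, 0.3095]
orientation: [3.129, 0.277, 0.0]
force: [-1.3, 0.1, 4.5]
opening: 0.0221
```

```bash
python3 st.py
```

```text
8.175 [0.5572 0.0512 0.3095] F [-1.3  0.1  4.5] T [ 0.07  0.3  -0.07] 0.0221 xang 0.176 q6 1.39
```

Request:
apply_moves(
  deltas=[
    [15,[0,0,-8],0],
    [15,[0,0,-17],0],
    [15,[0,0,-25],0],
    [15,[0,0,0],0],
  ],
)

```text
t: 8.68
tool_pos: [0.5581, 0.0513, 0.3625]
orientation: [3.129, 0.28, 0.008]
force: [-0.2, -0.1, -1.0]
opening: 0.0217
```

Request:
apply_moves(
  deltas=[
    [15,[-19.3,48.4,0],0],
    [15,[-19.3,48.4,0],0],
    [15,[-19.3,48.4,0],0],
    [15,[-19.3,48.4,0],0],
    [15,[-19.3,48.4,0],0],
  ],
)

```text
t: 9.3
tool_pos: [0.5045, -0.2055, 0.3585]
orientation: [-3.129, -0.28, 0.001]
force: [1.1, -0.6, -1.3]
opening: 0.0222
```

Request:
apply_moves(
  deltas=[
    [15,[-19.3,48.4,0],0],
    [15,[0,0,0],0],
    [15,[0,0,0],0],
  ],
)

```text
t: 9.68
tool_pos: [0.4947, -0.2548, 0.3585]
orientation: [-3.128, -0.279, 0.001]
force: [-0.0, -0.3, -1.8]
opening: 0.0219
```

```bash
python3 look.py w3; python3 st.py;  python3 - <<'E'
from h import *
im=viewer.read_camera("scene"); a=im[220:340,105:265]; a=cv2.resize(a,(440,330),interpolation=cv2.INTER_CUBIC)
w=cv2.imread("pics/w3.png")[:330, 120:480]
cv2.imwrite("pics/v3.png",np.hstack([w,a]))
E
```

```text
t 9.675 pos [ 0.4947 -0.2548  0.3585] q [-0.57  0.04  1.67  0.    1.43  0.82] F [-0.  -0.3 -1.8] op 0.0219
9.725 [ 0.4949 -0.2542  0.3586] F [ 0.2  0.1 -1.1] T [-0.03  0.01 -0.05] 0.0214 xang 0.179 q6 0.82
```

View pics/v3.png

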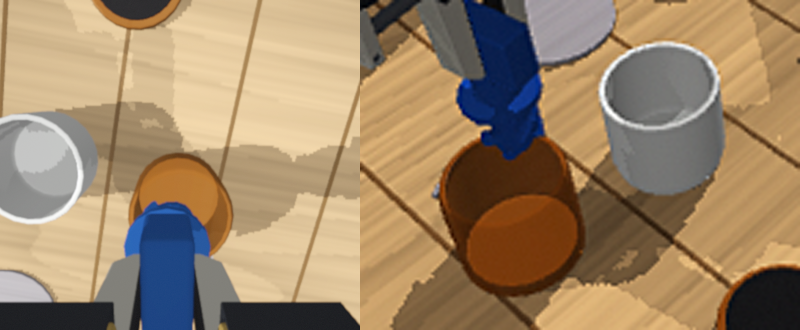

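Left: the jar rim spans about u 129–232 in the crop, so its centre is about 10 mm to the right of the gripped screw. The cup rim is centred at about (29,169). I'll triangulate across the views.

```bash
python3 - <<'E'
from h import *; import json
cw=json.load(open("pics/w3.json")); ct=viewer.get_calibration("top"); cs=viewer.get_calibration("scene")
print("cup: wrist",ray(cw,149,169,.072).round(4),"top",ray(ct,368.4,237.2,.072).round(4),"scene",ray(cs,105+(660-360)*160/440,220+85*120/330,.072).round(4))
print("jar: top",ray(ct,420.4,245,.072).round(4),"scene",ray(cs,159.5,286,.072).round(4))
# predicted outlines of jar for check, wrist/top
for xy in ((.486,-.261),(.490,-.262),(.494,-.255)):
  for n,c in (("w",cw),("top",ct),("scene",cs)):
    P=np.array([proj(c,[xy[0]+.04*np.cos(a),xy[1]+.04*np.sin(a),z]) for a in np.linspace(0,6.28,60) for z in (0,.072)])
    print(xy,n,P.min(0).round(),P.max(0).round())
for n,f,c,roi in (("top","pics/top0.png",ct,(385,215,450,280)),("scene","pics/scene0.png",cs,(115,255,200,340)),("w","pics/w3.png",cw,(220,130,380,262))):
    im=cv2.imread(f); H,S,V=cv2.split(cv2.cvtColor(im,cv2.COLOR_BGR2HSV)); x0,y0,x1,y1=roi
    m=((H<13)&(S>150)&(V>60))[y0:y1,x0:x1]
    for a,ce,bb,_ in blobs(m,200): print(n,a,"min",bb[0]+x0,bb[1]+y0,"max",bb[0]+bb[2]+x0,bb[1]+bb[3]+y0)
E
```

```text
cup: wrist [ 0.5084 -0.153   0.072 ] top [ 0.504  -0.1521  0.072 ] scene [ 0.5095 -0.1503  0.072 ]
jar: top [ 0.4851 -0.2609  0.072 ] scene [ 0.4991 -0.2644  0.072 ]
(0.486, -0.261) w [239. 156.] [346. 273.]
(0.486, -0.261) top [393. 226.] [439. 265.]
(0.486, -0.261) scene [132. 263.] [187. 325.]
(0.49, -0.262) w [241. 152.] [349. 268.]
(0.49, -0.262) top [393. 224.] [440. 264.]
(0.49, -0.262) scene [133. 264.] [188. 327.]
(0.494, -0.255) w [232. 146.] [341. 262.]
(0.494, -0.255) top [390. 222.] [436. 262.]
(0.494, -0.255) scene [138. 263.] [192. 325.]
scene 379 min 144 299 max 182 327
```

Request:
apply_moves(
  deltas=[
    [15,[-8.8,9.6,0],0],
    [15,[0,0,25],0],
    [15,[0,0,25],0],
    [15,[0,0,20],0],
    [15,[0,0,12],0],
  ],
)

```text
t: 10.4
tool_pos: [0.4876, -0.2658, 0.2759]
orientation: [-3.128, -0.281, 0.002]
force: [-0.3, -0.2, -0.8]
opening: 0.0219
```

Request:
apply_moves(
  deltas=[
    [15,[0,0,5],0],
    [15,[0,0,2],0],
    [15,[0,0,0],0],
  ],
)

```text
t: 10.78
tool_pos: [0.4882, -0.2662, 0.2709]
orientation: [3.128, 0.281, 0.001]
force: [0.8, 0.7, -0.7]
opening: 0.0219
```

```bash
python3 st.py
```

```text
10.775 [ 0.4882 -0.2662  0.2709] F [ 0.8  0.7 -0.7] T [-0.   -0.06 -0.  ] 0.0219 xang 0.179 q6 0.8
```

Request:
apply_moves(
  deltas=[
    [15,[0,0,3],0],
    [15,[0,0,1.5],0],
    [15,[0,0,0],0],
  ],
)

```text
t: 11.15
tool_pos: [0.4882, -0.2662, 0.2668]
orientation: [3.128, 0.281, 0.001]
force: [-1.6, 0.9, 5.3]
opening: 0.0217
```

```bash
python3 st.py
```

```text
11.15 [ 0.4882 -0.2662  0.2668] F [-1.6  0.9  5.3] T [0.29 0.36 0.01] 0.0217 xang 0.179 q6 0.8
```

Request:
apply_moves(
  deltas=[
    [35,[0,0,0],0],
    [60,[0,0,0],0],
    [60,[0,0,0],0],
    [60,[0,0,-15],0],
    [60,[0,0,-35],0],
  ],
)

```text
t: 11.78
tool_pos: [0.4873, -0.2657, 0.3152]
orientation: [-3.127, -0.28, 0.004]
force: [-0.3, 0.7, 0.4]
opening: 0.0598
```

Request:
apply_moves(
  deltas=[
    [60,[0,0,-60],0],
    [60,[0,0,-28],0],
    [60,[0,0,0],0],
  ],
)

```text
t: 12.15
tool_pos: [0.4886, -0.2665, 0.4083]
orientation: [3.125, 0.28, 0.009]
force: [-0.2, 0.2, -0.6]
opening: 0.0601
```

```bash
python3 look.py w4; python3 st.py;  python3 - <<'E'
from h import *
im=viewer.read_camera("scene"); a=im[220:340,105:265]; a=cv2.resize(a,(440,330),interpolation=cv2.INTER_CUBIC)
w=cv2.imread("pics/w4.png")[:330, 120:480]
cv2.imwrite("pics/v4.png",np.hstack([w,a]))
E
```

```text
t 12.15 pos [ 0.4886 -0.2665  0.4083] q [-0.59  0.01  1.61  0.    1.52  0.8 ] F [-0.2  0.2 -0.6] op 0.0601
12.2 [ 0.4882 -0.2662  0.4056] F [-0.3 -0.1 -1. ] T [0.05 0.06 0.02] 0.0603 xang 0.179 q6 0.8
```

View pics/v4.png

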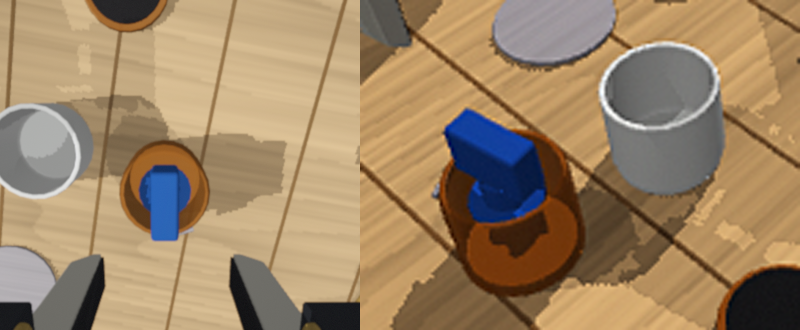

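The right-hand screw stands upright in the jar, head at about (165,205) in the left crop. Next is the other screw.

Request:
apply_moves(
  deltas=[
    [60,[7.2,-51.4,0],0],
    [60,[7.2,-51.4,0],0],
    [60,[7.2,-51.4,0],0],
    [60,[7.2,-51.4,0],0],
    [60,[7.2,-51.4,0],0],
  ],
)

```text
t: 12.88
tool_pos: [0.4768, -0.0051, 0.4017]
orientation: [-3.128, -0.28, 0.005]
force: [1.1, 0.2, 0.4]
opening: 0.0599
```

Request:
apply_moves(
  deltas=[
    [60,[7.2,-51.4,0],0],
    [60,[7.2,-51.4,0],0],
    [60,[7.2,-51.4,0],0],
    [60,[7.2,-51.4,0],0],
    [60,[7.2,-51.4,0],0],
  ],
)

```text
t: 13.5
tool_pos: [0.4665, 0.254, 0.4016]
orientation: [3.128, 0.28, -0.005]
force: [1.3, -0.1, -0.6]
opening: 0.06
```

Request:
apply_moves(
  deltas=[
    [60,[7.2,-51.4,0],0],
    [60,[0,0,0],0.12],
    [60,[0,0,0],0.117],
    [60,[0,0,0],0],
    [60,[0,0,0],0],
  ],
)

```text
t: 14.12
tool_pos: [0.4651, 0.3042, 0.4026]
orientation: [3.14, -0.088, -0.003]
force: [1.3, -0.5, -0.2]
opening: 0.0601
```

```bash
python3 look.py w5; python3 st.py; python3 meas.py w5 s
```

```text
t 14.125 pos [0.4651 0.3042 0.4026] q [0.49 0.01 1.62 0.   1.52 2.11] F [ 1.3 -0.5 -0.2] op 0.0601
14.175 [0.4652 0.3041 0.403 ] F [-0.4  0.6  0.5] T [ 0.    0.02 -0.04] 0.0597 xang -0.056 q6 2.11
screw 2157 [282. 207.] thr 158.0 xy 0.467 0.3086 size 0.0276 0.0554 wing ang -0.047
```

View pics/w5.png

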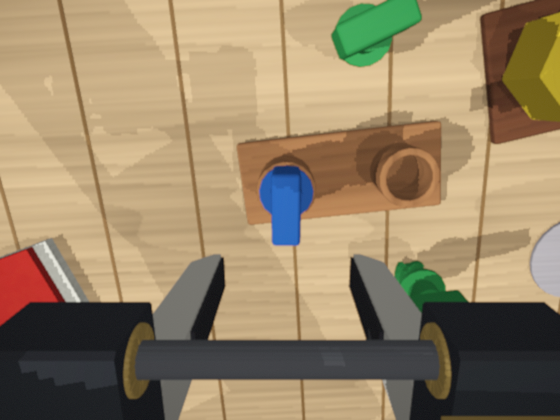

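The head's top face is centred at (286,206), which is between the fingers.

Request:
apply_moves(
  deltas=[
    [60,[2,0,30],0],
    [60,[0,0,50],0],
    [60,[0,0,37],0],
    [60,[0,0,13],0],
    [15,[0,0,0],0],
  ],
)

```text
t: 14.8
tool_pos: [0.4672, 0.3041, 0.2735]
orientation: [3.14, -0.091, -0.002]
force: [0.2, 0.0, 0.3]
opening: 0.054
```

Request:
apply_moves(
  deltas=[
    [15,[0,0,0],0],
    [15,[0,0,0],0],
    [15,[0,0,0],0],
    [15,[0,0,0],0],
  ],
)

```text
t: 15.3
tool_pos: [0.4676, 0.3044, 0.2746]
orientation: [-3.14, 0.091, -0.002]
force: [-1.2, -0.7, 3.9]
opening: 0.0218
```

```bash
python3 st.py
```

```text
15.3 [0.4676 0.3044 0.2746] F [-1.2 -0.7  3.9] T [ 0.01  0.09 -0.02] 0.0218 xang -0.058 q6 2.11
```

Request:
apply_moves(
  deltas=[
    [15,[0,0,-20],0],
    [15,[0,0,-60],0],
    [15,[20.8,49.5,0],0],
    [15,[20.8,49.5,0],0],
    [15,[20.8,49.5,0],0],
  ],
)

```text
t: 15.92
tool_pos: [0.5212, 0.1511, 0.3554]
orientation: [-3.14, 0.09, -0.002]
force: [-0.2, -0.4, -1.4]
opening: 0.0217
```

Request:
apply_moves(
  deltas=[
    [15,[20.8,49.5,0],0],
    [15,[20.8,49.5,0],0],
    [15,[0,0,0],-0.12],
    [15,[0,0,0],-0.117],
    [15,[0,0,0],0],
  ],
)

```text
t: 16.55
tool_pos: [0.5568, 0.0509, 0.3548]
orientation: [-3.129, -0.279, -0.001]
force: [-0.7, -0.0, -1.1]
opening: 0.0221
```

```bash
python3 look.py w6; python3 st.py; python3 - <<'E'
from h import *; import json
for n in ("w2","w6"):
    im=cv2.imread(f"pics/{n}.png"); H,S,V=cv2.split(cv2.cvtColor(im,cv2.COLOR_BGR2HSV)); b=(H>100)&(H<128)&(S>120)
    print(n,[int(np.flatnonzero(b[:,u]).min()) for u in (275,280,285,290,295)],[(int(np.flatnonzero(b[v]).min()),int(np.flatnonzero(b[v]).max())) for v in (220,230,240)])
E
```

```text
t 16.55 pos [0.5568 0.0509 0.3548] q [-0.    0.05  1.67  0.    1.43  1.39] F [-0.7 -0.  -1.1] op 0.0221
16.6 [0.5568 0.0511 0.3546] F [ 0.4 -0.4 -0.9] T [ 0.03  0.03 -0.01] 0.022 xang 0.176 q6 1.39
w2 [201, 204, 202, 202, 202] [(256, 317), (249, 324), (246, 327)]
w6 [205, 205, 205, 207, 207] [(260, 313), (251, 321), (248, 325)]
```

Request:
apply_moves(
  deltas=[
    [15,[1.3,0.8,10],0],
    [15,[0,0,10],0],
    [15,[0,0,8],0],
    [15,[0,0,5],0],
    [15,[0,0,3],0],
  ],
)

```text
t: 17.23
tool_pos: [0.5582, 0.0506, 0.3175]
orientation: [-3.129, -0.28, -0.0]
force: [1.6, 0.3, 0.2]
opening: 0.0218
```

Request:
apply_moves(
  deltas=[
    [15,[0,0,3],0],
    [15,[0,0,2],0],
    [15,[0,0,0],0],
  ],
)

```text
t: 17.6
tool_pos: [0.5582, 0.0506, 0.3127]
orientation: [-3.129, -0.28, -0.0]
force: [1.8, 0.5, -2.4]
opening: 0.0221
```

```bash
python3 st.py
```

```text
17.6 [0.5582 0.0506 0.3127] F [ 1.8  0.5 -2.4] T [ 0.07 -0.49 -0.03] 0.0221 xang 0.179 q6 1.39
```

Now I'll seat it, then turn anticlockwise. It should be left-hand, but the turn has to prove it.

Request:
apply_moves(
  deltas=[
    [15,[0,0,2],0],
    [15,[0,0,1.5],0],
    [15,[0,0,0],0],
  ],
)

```text
t: 17.98
tool_pos: [0.5586, 0.0505, 0.3113]
orientation: [3.129, 0.281, 0.003]
force: [-1.7, -0.7, 11.8]
opening: 0.0219
```

Request:
apply_moves(
  deltas=[
    [15,[0,0,0],-0.12],
    [15,[0,0,0],-0.12],
    [15,[0,0,0],0],
  ],
)

```text
t: 18.35
tool_pos: [0.5583, 0.0506, 0.3095]
orientation: [3.073, 0.652, 0.001]
force: [2.0, 0.5, 1.2]
opening: 0.0221
```

```bash
python3 st.py
```

```text
18.35 [0.5583 0.0506 0.3095] F [2.  0.5 1.2] T [ 0.12 -0.47  0.03] 0.0221 xang 0.418 q6 1.15
```

Anticlockwise made it sink and the force dropped, so this one is left-hand. I'll wind it on, then back.

Request:
apply_moves(
  deltas=[
    [15,[0,0,1.9],-0.16],
    [15,[0,0,1.9],-0.16],
    [15,[0,0,1.9],-0.16],
    [15,[0,0,1.9],-0.16],
    [15,[0,0,1.9],-0.16],
  ],
)

```text
t: 18.98
tool_pos: [0.5583, 0.0507, 0.3005]
orientation: [2.574, 1.801, 0.001]
force: [-1.0, 1.5, 6.7]
opening: 0.0218
```

Request:
apply_moves(
  deltas=[
    [15,[0,0,0],0],
    [15,[0,0,0],0],
  ],
)

```text
t: 19.23
tool_pos: [0.5581, 0.0511, 0.2998]
orientation: [-2.579, -1.792, -0.001]
force: [-0.1, 5.1, 2.4]
opening: 0.0217
```

```bash
python3 st.py
```

```text
19.225 [0.5581 0.0511 0.2998] F [-0.1  5.1  2.4] T [ 1.26 -0.12  0.1 ] 0.0217 xang 1.215 q6 0.36
```

Request:
apply_moves(
  deltas=[
    [15,[0,0,-2.0],0.173],
    [15,[0,0,-2.0],0.173],
    [15,[0,0,-2.0],0.173],
    [15,[0,0,-2.0],0.173],
    [15,[0,0,-2.0],0.173],
  ],
)

```text
t: 19.85
tool_pos: [0.5583, 0.0503, 0.3097]
orientation: [3.094, 0.538, 0.001]
force: [3.5, -0.7, -1.0]
opening: 0.0218
```

Request:
apply_moves(
  deltas=[
    [15,[0,0,-2.0],0.173],
    [15,[0,0,0],0],
    [15,[0,0,0],0],
  ],
)

```text
t: 20.23
tool_pos: [0.5583, 0.0504, 0.3119]
orientation: [3.128, 0.287, 0.001]
force: [1.4, 0.8, 1.7]
opening: 0.0219
```

Request:
apply_moves(
  deltas=[
    [15,[0,0,-8],0],
    [15,[0,0,0],0],
  ],
)

```text
t: 20.48
tool_pos: [0.5581, 0.0505, 0.3203]
orientation: [3.128, 0.285, -0.0]
force: [1.0, 0.8, 0.5]
opening: 0.022
```

```bash
python3 st.py
```

```text
20.475 [0.5581 0.0505 0.3203] F [1.  0.8 0.5] T [ 0.04 -0.11  0.02] 0.022 xang 0.182 q6 1.39
```

Request:
apply_moves(
  deltas=[
    [15,[0,0,-17],0],
    [15,[0,0,-25],0],
    [15,[0,0,0],0],
    [15,[-21.6,47.5,0],0],
    [15,[-21.6,47.5,0],0],
  ],
)

```text
t: 21.1
tool_pos: [0.5321, -0.0512, 0.3609]
orientation: [-3.128, -0.287, 0.002]
force: [0.4, -0.6, -0.1]
opening: 0.022
```

Request:
apply_moves(
  deltas=[
    [15,[-21.6,47.5,0],0],
    [15,[-21.6,47.5,0],0],
    [15,[0,0,0],0],
    [15,[0,0,0],0],
  ],
)

```text
t: 21.6
tool_pos: [0.5071, -0.1517, 0.3611]
orientation: [-3.128, -0.282, 0.001]
force: [0.3, 0.3, -0.7]
opening: 0.0218
```

```bash
python3 look.py w7; python3 st.py;  python3 - <<'E'
from h import *
im=viewer.read_camera("scene"); a=im[190:310,135:295]; a=cv2.resize(a,(440,330),interpolation=cv2.INTER_CUBIC)
w=cv2.imread("pics/w7.png")[:330, 120:480]
cv2.imwrite("pics/v7.png",np.hstack([w,a]))
E
```

```text
t 21.6 pos [ 0.5071 -0.1517  0.3611] q [-0.39 -0.04  1.74  0.    1.44  1.  ] F [ 0.3  0.3 -0.7] op 0.0218
21.65 [ 0.5073 -0.1511  0.3612] F [ 0.1  0.3 -0.3] T [ 0.03 -0.05  0.02] 0.0218 xang 0.181 q6 1.0
```

View pics/v7.png

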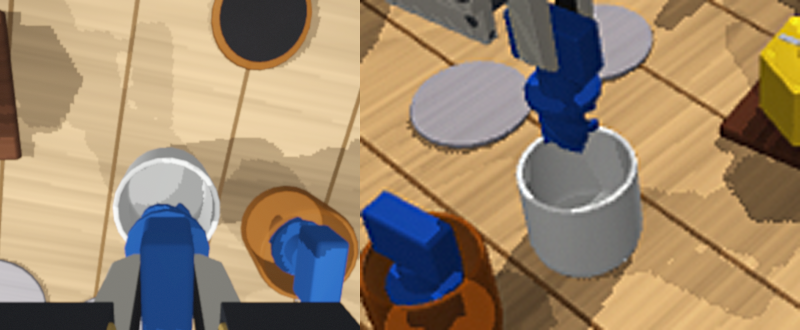

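The cup rim is centred at about u=166 in the crop, in line with the collar at 167. I'll lower the screw in.

Request:
apply_moves(
  deltas=[
    [15,[0,0,25],0],
    [15,[0,0,25],0],
    [15,[0,0,22],0],
    [15,[0,0,11],0],
    [15,[0,0,5],0],
  ],
)

```text
t: 22.32
tool_pos: [0.5075, -0.1511, 0.2733]
orientation: [-3.128, -0.286, 0.001]
force: [0.3, -0.2, -1.9]
opening: 0.0219
```

Request:
apply_moves(
  deltas=[
    [15,[0,0,3],0],
    [15,[0,0,2],0],
    [15,[0,0,0],0],
  ],
)

```text
t: 22.7
tool_pos: [0.5075, -0.152, 0.2691]
orientation: [3.128, 0.283, 0.001]
force: [0.6, 0.0, -0.3]
opening: 0.0216
```

```bash
python3 st.py
```

```text
22.7 [ 0.5075 -0.152   0.2691] F [ 0.6  0.  -0.3] T [-0.03 -0.01 -0.01] 0.0216 xang 0.181 q6 1.0
```

Request:
apply_moves(
  deltas=[
    [15,[0,0,1.3],0],
    [15,[0,0,0],0],
    [35,[0,0,0],0],
    [60,[0,0,0],0],
    [60,[0,0,0],0],
  ],
)

```text
t: 23.32
tool_pos: [0.5073, -0.1519, 0.2673]
orientation: [-3.129, -0.283, 0.0]
force: [0.4, 0.1, -0.0]
opening: 0.0471
```

Request:
apply_moves(
  deltas=[
    [60,[0,0,-15],0],
    [60,[0,0,-35],0],
    [60,[0,0,-60],0],
    [60,[0,0,-30],0],
    [60,[0,0,0],0],
  ],
)

```text
t: 23.95
tool_pos: [0.5081, -0.1521, 0.4122]
orientation: [3.125, 0.283, 0.01]
force: [-0.1, -0.0, -1.0]
opening: 0.0601
```

Request:
apply_moves(
  deltas=[
    [60,[0,0,0],0],
    [60,[0,0,0],0],
    [60,[0,0,0],0],
  ],
)

```text
t: 24.32
tool_pos: [0.5071, -0.1518, 0.4061]
orientation: [-3.128, -0.283, 0.003]
force: [-0.0, 0.3, -0.0]
opening: 0.0601
```

```bash
python3 look.py w8; python3 st.py;  python3 - <<'E'
from h import *
im=viewer.read_camera("scene"); a=im[190:340,105:265]; a=cv2.resize(a,(352,330),interpolation=cv2.INTER_CUBIC)
w=cv2.imread("pics/w8.png")[:330, 120:520]
cv2.imwrite("pics/v8.png",np.hstack([w,a]))
E
```

```text
t 24.325 pos [ 0.5071 -0.1518  0.4061] q [-0.39 -0.06  1.68 -0.    1.52  1.  ] F [-0.   0.3 -0. ] op 0.0601
24.375 [ 0.5071 -0.1518  0.4063] F [ 0.6 -0.  -0.4] T [0.01 0.02 0.03] 0.0601 xang 0.181 q6 1.0
```

View pics/v8.png

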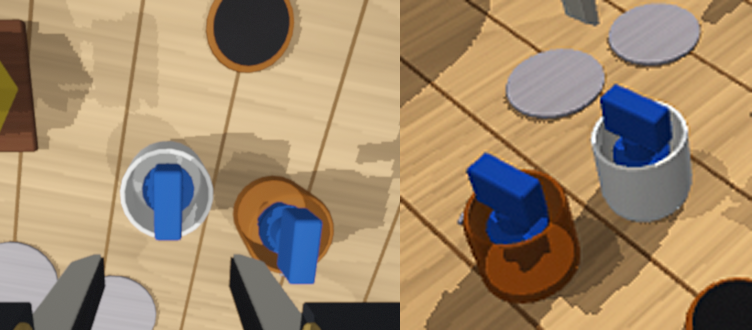

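Both screws stand head up in upright containers, heads at about (168,200) and (298,245) in the left crop. The gripper is clear, so I'm handing in.

```bash
python3 -c "
from plant import order
print(order.close_job())"
```

```text
the job is handed in; nothing more can be done
None
```

Both screws were tested in the nut and stored, and the job is handed in after about 24 s of the 72 s; no verdict was reported.

- **First screw (well nearer the nut):** it wound in clockwise, so it is right-hand. I turned it about 1.04 rad, which put the tip about 30 mm below the nut's mouth, wound it back and stood it in the amber jar.
- **Second screw:** it wound in anticlockwise, so it is left-hand. I gave it the same turn to about the same depth, wound it back and stood it in the white cup.

The tip depths come from the arm's height and the grip point, not from a direct measurement.

**Last checks:** the closing wrist and scene pictures show both screws standing head up, both containers upright and the gripper clear about 0.1 m above. The largest wrist force in the readings was about 15 N.

The camera views disagreed by up to about 14 mm on the jar, because its transparent rim and floor were easy to confuse. I corrected the jar position from its outlines before placing. I did not measure the humidifier and toothpick holder again at the end, but no move came near either.

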